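# Tip a chute of bearings into a hopper

### The arm

A 6-joint arm with a two-finger parallel gripper is mounted at the origin on the work surface. World frame = base frame: x ahead of the robot, y to its left, z up, the work surface at z = 0. Lengths are in m, angles in rad, forces in N, time in s.
With the tool pointing down it reaches from about 0.3 to 0.775 m from the base axis. Payload 14.6 kg.
Tool frame: the origin (TCP) lies midway between the tips of the shut fingers; the grasp point (between the pads) lies 19 mm behind it; z points along the fingers, y is the line along which they close (so a half turn about z gives the same grasp; the last joint's range is limited). The gripper opens to 85 mm and grips with 20 to 120 N. Pads are 22 mm wide; open, the fingers measure 114 mm over their backs; the gripper's body (76 mm by 85 mm) begins 54 mm behind the grasp point. The pads swing forward as they close: fully open they stand 13 mm farther back than shut.
Start: joints at [-1.218, 0.3, 1.521, -0, 1.321, -0.067], TCP at [0.224, -0.502, 0.231] pointing down, gripper open.
Joint ranges: [-3.03, 3.03], [-0.79, 2.21], [0.23, 2.52], [-1.04, 4.18], [0, 3.07], [-2.55, 2.55]. Speed limits (rad/s): [2.22, 2.22, 2.57, 3.14, 3.14, 3.14].

### API

Orientations are given as a unit quaternion [w, x, y, z].
In Python, from plant import state, snapshot, hand_in, find_in, place_of gives the robot as it stands. The module is installed in compiled form; this text tells all that it offers.
- The arm moves only by the tool play_rows, never from a script. Its argument "steps" is a list of rows, each an object of numbers: "x", "y", "z": the shift along the tool's x, y, z in cm; "rx", "ry", "rz": the turn, a rotation vector about the tool's x, y, z in degrees; "fingers": the opening, from 0 (shut) to 1 (fully open). A call has 1 to 5 rows; each row is the pose to reach, as a shift and turn from the pose commanded when the call began, along the tool's axes at that moment; what a row does not reach only later rows make up. A row lasts 1/10 s, in which the tool goes at most 50 mm and 8.59 degrees, less where a joint would pass 70% of its speed; a pose out of reach is approached as far as the arm can. A call with a gripper value outside its range is refused whole. The fingers move at their own pace and stop on an object; "squeeze" is the grip in N (left out, the last holds). Time passes only in rows, so rows that repeat a pose let the fingers close. It gives the time, the measured TCP pose, the force, the opening and the grip force at its end, in the units of the state.
- state(): the state, without advancing time (a new reading comes with each control period).
- snapshot(name): name is "scene" or "top"; returns a dict with "color" (480x640x3 uint8, blue, green, red), "fx", "fy", "cx", "cy" (pixels), "R" (3x3) and "t" (3): a world point X has camera coordinates R X + t. Camera axes: x right, y down, z forward; pixel columns grow to the right and rows downward; lengths in m; the calibration is good to about 2 mm. A picture is of the moment at which its call begins. There is no depth.
- hand_in(): hands the job in; it is judged then, once.
Trained networks look in a picture, given as the dict that the camera call returned (one of the last four; its "shot" number tells which), for a name from the list of things; names that differ only in an ending like _2 or _b are one class to them, and where a whole thing is asked for, a point or a joint stands for the part that bears it (a point fixed in the world has none). Each returns a list of dicts, best first, with "p" (0 to 1); they miss things now and then, are a little off and sometimes report something else, mostly with a low value. They report only what shows in the picture. A call takes as long as a camera call.
- find_in(picture, query): "point" ([row, column] in pixels, amid what is visible of it).
- place_of(picture, query): "point" ([row, column] in pixels: a listed point, or the origin of a listed thing).
The state is a dict: "time_s": time; "joints": joint angles; "dq": joint speeds; "tau": joint torques, N m; "tcp_pos": TCP position; "tool_rot": TCP orientation; "force": force on the tool from outside, world axes, zero at the start; "wrist_torque": the same for the moment, N m; "opening": opening from 0.0 (shut) to 1.0 (fully open); "grasp_force": force on a finger pad.
Only numpy, scipy, OpenCV 4.12 (cv2) and the standard library are available. Lean on these libraries where they do the work, as an engineer would, in place of code of your own. Each camera call takes 0.05 s, during which the arm holds its last target. There are 200 camera calls.

### The job

Refill the bearing hopper at the printer bench: pick the loaded chute up from the cork mat by its grip and carry it level, with all four bearings in it, to the square hopper. Tilt the chute with its spout just over the hopper's round mouth until all four bearings have slid in, then set the empty chute gently down on the mat again, on its base and wholly on the mat, and let go. Leave the tin, screwdriver and bracket where they are.

Things in the scene. Friction and masses are not known exactly. Their poses are not given: they have to be found in the camera images.
- chute: Loose straight aluminium channel, 220 long (x) x 32 wide (y), about 0.16 kg, open on top and at its spout end (-x), closed by an end wall at +x. Origin: centre of the underside; z up. Floor 3 thick, side walls 2.5 thick and 22 high, inside width 27. A black bridge (x -24 to +4, z 22 to 28) spans the walls and carries the grip; bearings pass under it.
- chute_grip (a point): Centre of the chute's upright black plastic grip fin (chute frame -10, 0, 53): 28 long (x), 14 thick (y), standing from z = 28 on the bridge up to z = 78 over the underside. Grasp it across its 14 thickness.
- chute_spout (a point): Middle of the chute floor's upper face at the open spout end (chute frame -110, 0, 3). Bearings lie still on the level floor, begin to slide out here at about 20 to 28 degrees of tilt (spout down), and 40 to 45 degrees empties the chute surely.
- chute_tail (a point): Point on the chute: middle of its floor's upper face at the closed end (chute frame 110, 0, 3).
- bearing0: Steel ball bearing, a flat ring-shaped disc 22 in diameter and 7 thick, about 12 g; lies flat in the chute at the start, in single file on the closed-end side of the grip. Origin: centre of its underside, z along its axis.
- bearing1: Steel ball bearing, a flat ring-shaped disc 22 in diameter and 7 thick, about 12 g; lies flat in the chute at the start, in single file on the closed-end side of the grip. Origin: centre of its underside, z along its axis.
- bearing2: Steel ball bearing, a flat ring-shaped disc 22 in diameter and 7 thick, about 12 g; lies flat in the chute at the start, in single file on the closed-end side of the grip. Origin: centre of its underside, z along its axis.
- bearing3: Steel ball bearing, a flat ring-shaped disc 22 in diameter and 7 thick, about 12 g; lies flat in the chute at the start, in single file on the closed-end side of the grip. Origin: centre of its underside, z along its axis.
- hopper: Fixed grey square hopper, 84 x 84 and 100 high, its sides along its own x and y (it can stand turned a little); closed top but for one round mouth. Origin: centre of its underside. Inside 74 x 74, floor 5 thick. A thin dark foot plate (104 x 104, 6 high) and a small knob on its -x face are only for looks.
- hopper_mouth (a point): Centre of the hopper's round mouth, level with its top face (100 above the bench): 46 in diameter, through a 6 thick top plate.
- mat: Fixed thin cork mat, 300 (x) x 130 (y) x 4 high, on which the chute lies at the start. Origin: centre of its underside.
- tin: Loose round open aluminium tin, 84 across its rim, 100 high, not to be filled or moved. Origin: centre of its underside. It and the hopper stand on opposite sides of the mat; which side is which varies.
- screwdriver: Screwdriver lying on the bench beside the mat, not to be moved. Origin at its middle, length along x.
- bracket: Small printed L-bracket 50 x 40 x 51 high standing on the bench, not to be moved. Origin: under the centre of its foot plate.

How it is judged:
On the way, in this order (a step that is already met when the one before it is completed fails the run):
1. the chute is held clear of the mat (underside over 50 mm above the bench), level within 17 degrees, with all four bearings in it (contact force between the fingers and chute above 0.5 N and height (world z) of chute above 0.05 m and angle between chute's own z axis and vertical below 0.3 rad and x of bearing0 in the frame of chute between -0.112 and 0.112 m and y of bearing0 in the frame of chute between -0.014 and 0.014 m and z of bearing0 in the frame of chute between -0.002 and 0.02 m and x of bearing1 in the frame of chute between -0.112 and 0.112 m and y of bearing1 in the frame of chute between -0.014 and 0.014 m and z of bearing1 in the frame of chute between -0.002 and 0.02 m and x of bearing2 in the frame of chute between -0.112 and 0.112 m and y of bearing2 in the frame of chute between -0.014 and 0.014 m and z of bearing2 in the frame of chute between -0.002 and 0.02 m and x of bearing3 in the frame of chute between -0.112 and 0.112 m and y of bearing3 in the frame of chute between -0.014 and 0.014 m and z of bearing3 in the frame of chute between -0.002 and 0.02 m), for 0.2 s.
2. all four bearings are in the hopper while the chute is held, still tilted 15 degrees or more, with its spout within 80 mm of the mouth (contact force between the fingers and chute above 0.5 N and angle between chute's own z axis and vertical above 0.26 rad and distance between chute_spout and hopper_mouth below 0.08 m and horizontal distance between each of bearing0, bearing1, bearing2, bearing3 and hopper below 0.045 m and height (world z) of each of bearing0, bearing1, bearing2, bearing3 below 0.088 m), for 0.1 s.
3. the chute is set down on the mat, upright, while still held (not dropped from more than about 15 mm) (contact force between the fingers and chute above 0.5 N and height (world z) of chute below 0.02 m and x of chute_spout in the frame of mat between -0.153 and 0.153 m and y of chute_spout in the frame of mat between -0.065 and 0.065 m and x of chute_tail in the frame of mat between -0.153 and 0.153 m and y of chute_tail in the frame of mat between -0.065 and 0.065 m and angle between chute's own z axis and vertical below 0.15 rad and horizontal distance between each of bearing0, bearing1, bearing2, bearing3 and hopper below 0.045 m and height (world z) of each of bearing0, bearing1, bearing2, bearing3 below 0.088 m), for 0.05 s.
At the end, for the whole second after the job is handed in: All four bearings lie inside the hopper; the chute lies on its base on the mat (level within 9 degrees, both ends of its floor within the mat's outline, give or take 3 mm), released and at rest; the bystanders have not been moved 20 mm or more (horizontal distance between each of bearing0, bearing1, bearing2, bearing3 and hopper below 0.045 m and height (world z) of each of bearing0, bearing1, bearing2, bearing3 below 0.088 m and x of chute_spout in the frame of mat between -0.153 and 0.153 m and y of chute_spout in the frame of mat between -0.065 and 0.065 m and x of chute_tail in the frame of mat between -0.153 and 0.153 m and y of chute_tail in the frame of mat between -0.065 and 0.065 m and angle between chute's own z axis and vertical below 0.15 rad and height (world z) of chute below 0.01 m and linear speed of chute below 0.02 m/s and linear speed of each of bearing0, bearing1, bearing2, bearing3 below 0.03 m/s); the robot touches nothing.
It fails at once if the tin is disturbed (moved more than 20 mm) (distance of tin from where it was at the start of the episode above 0.02 m).
It fails at once if the screwdriver is disturbed (moved more than 20 mm) (distance of screwdriver from where it was at the start of the episode above 0.02 m).
It fails at once if the bracket is disturbed (moved more than 20 mm) (distance of bracket from where it was at the start of the episode above 0.02 m).
It also fails if it takes over 56 s, if anything falls off the work surface, if the arm or the gripper's body presses on something with over 40 N, if the wrist force passes 120 N, or if a joint passes its speed limit or range.

## Working session

There is one attempt and no reset: what is moved stays moved. The work goes in short steps, Python scripts to look and compute and a tool call to move; the robot and the scene stay as the last step left them, time stands still between calls to the robot, and variables do not carry over. Pictures are saved under pics/ and viewed, at most 10 in all, crops included, and the job is handed in when it is done.

Besides the shell and the picture viewer there is one more tool, called after "Emit:" as name(argument=value, ...) on one line, values as JSON. play_rows: Moves the arm, as the interface text tells. Its arguments: {"type":"object","properties":{"steps":{"type":"array"},"squeeze":{"type":"number"}},"required":["steps"]}

```bash
mkdir -p pics; cat > h.py <<'E'
import numpy as np, cv2
from plant import *
def ray(s,p):
    R=np.array(s['R']);t=np.array(s['t']).ravel()
    d=R.T@np.array([(p[1]-s['cx'])/s['fx'],(p[0]-s['cy'])/s['fy'],1]); return -R.T@t,d/np.linalg.norm(d)
def onz(s,p,z):
    c,d=ray(s,p); return c+d*(z-c[2])/d[2]
def tri(rs):
    A=sum(np.eye(3)-np.outer(d,d) for c,d in rs);b=sum((np.eye(3)-np.outer(d,d))@c for c,d in rs)
    X=np.linalg.solve(A,b); return X,[float(np.linalg.norm((np.eye(3)-np.outer(d,d))@(X-c))) for c,d in rs]
def proj(s,X):
    q=np.array(s['R'])@X+np.array(s['t']).ravel(); return [s['cy']+s['fy']*q[1]/q[2],s['cx']+s['fx']*q[0]/q[2]]
E
python3 - <<'E'
from h import *
np.set_printoptions(precision=4,suppress=True)
S={n:snapshot(n) for n in('scene','top')}
for n in S: cv2.imwrite(f'pics/{n}0.png',S[n]['color'])
for q in ['chute_grip','chute_spout','chute_tail','chute','hopper','hopper_mouth','mat','tin','screwdriver','bracket','bearing0']:
    r=[];o=[]
    for n in S:
        f=place_of(S[n],q)
        if f: r.append(ray(S[n],f[0]['point']));o.append((n,[(np.round(g['point']).tolist(),round(g['p'],2)) for g in f[:4]]))
    print(q,o)
    if len(r)==2:print('   ',*tri(r))
print(state()['tool_rot'],state()['tcp_pos'],state()['opening'])
E
```

```text
chute_grip [('scene', [([234.0, 328.0], 0.79), ([205.0, 191.0], 0.62)]), ('top', [([252.0, 334.0], 0.95), ([244.0, 331.0], 0.59)])]
    [ 0.5431 -0.0097  0.0577] [0.002833252332398162, 0.002833252332398042]
chute_spout [('scene', [([212.0, 347.0], 0.87)]), ('top', [([302.0, 350.0], 0.81)])]
    [ 0.4507 -0.0432  0.0176] [0.0007504579977049773, 0.0007504579977051098]
chute_tail [('scene', [([305.0, 306.0], 0.92), ([296.0, 305.0], 0.33)]), ('top', [([205.0, 305.0], 0.6), ([253.0, 335.0], 0.44)])]
    [0.6496 0.0437 0.0077] [2.672906793124975e-05, 2.6729067931444643e-05]
chute [('scene', [([257.0, 327.0], 0.74)]), ('top', [([244.0, 323.0], 0.69), ([250.0, 332.0], 0.61)])]
    [0.5636 0.009  0.0295] [0.001615099395317503, 0.0016150993953176298]
hopper [('scene', [([319.0, 475.0], 0.85)]), ('top', [([291.0, 195.0], 0.84)])]
    [0.4772 0.2657 0.0111] [0.0019200913007550817, 0.0019200913007551574]
hopper_mouth [('scene', [([284.0, 487.0], 0.98)]), ('top', [([288.0, 184.0], 0.55)])]
    [0.4776 0.2625 0.1072] [0.0016059371190195735, 0.0016059371190197075]
mat [('scene', [([262.0, 314.0], 0.
[... 319 characters left out ...]
', [([388.0, 429.0], 0.72), ([306.0, 305.0], 0.7)]), ('top', [([220.0, 192.0], 0.68)])]
    [0.6238 0.2784 0.0037] [0.0011165727605231505, 0.0011165727605232701]
bracket [('scene', [([207.0, 192.0], 0.86), ([388.0, 428.0], 0.74)]), ('top', [([206.0, 466.0], 0.58)])]
    [ 0.6437 -0.2878  0.0013] [0.0017377138602676034, 0.0017377138602676341]
bearing0 [('scene', [([294.0, 308.0], 0.68), ([277.0, 320.0], 0.6), ([284.0, 314.0], 0.42)]), ('top', [([228.0, 322.0], 0.61), ([245.0, 326.0], 0.58), ([223.0, 312.0], 0.45), ([215.0, 308.0], 0.39)])]
    [ 0.6103  0.0093 -0.0382] [0.0015838421989683175, 0.0015838421989682943]
[ 0.      0.9781  0.2084 -0.    ] [ 0.2241 -0.5022  0.2313] 1.0011187981369398
```

View pics/scene0.png

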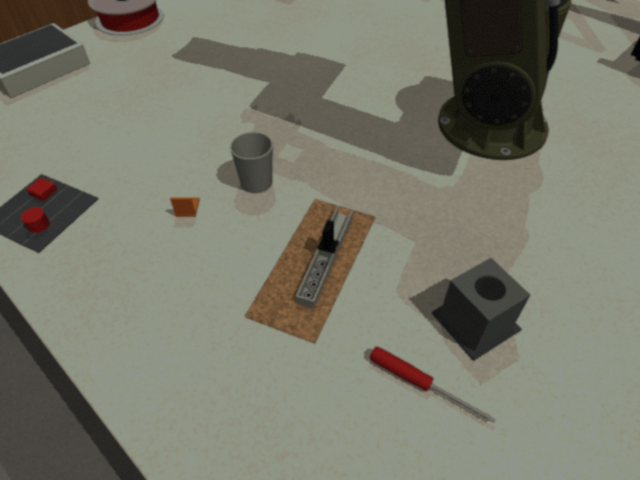

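View pics/top0.png

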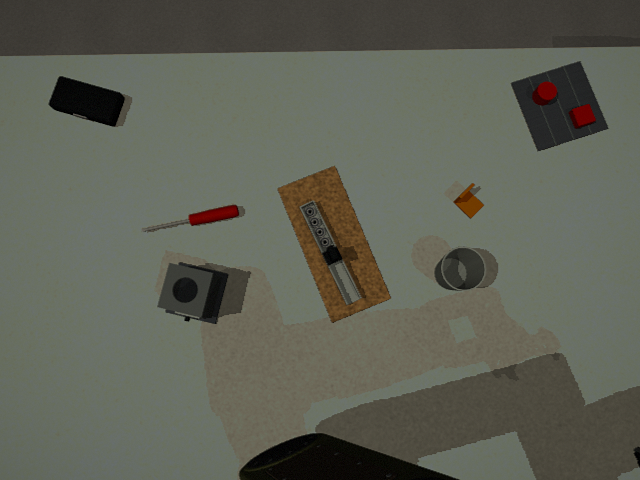

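The scene view shows the chute on the mat from about (342,210) to (306,303), with its fin at (328,236). The four bearings are on the tail side, the hopper is at right (490,290) and the tin is at left (253,160). The top view agrees, and the networks' points match both pictures. Next I'll fit the chute pose and overlay it.

```bash
python3 - <<'E'
from h import *
from scipy.optimize import least_squares
np.set_printoptions(precision=4,suppress=True)
S={n:snapshot(n) for n in('scene','top')}
P={'chute_grip':(-.01,0,.053),'chute_spout':(-.11,0,.003),'chute_tail':(.11,0,.003),'chute':(0,0,0)}
obs=[]
for q in P:
    for n in S:
        f=place_of(S[n],q)
        if f: obs.append((n,P[q],f[0]['point'],q))
def W(v,p): c,s=np.cos(v[2]),np.sin(v[2]); return np.array([v[0]+c*p[0]-s*p[1],v[1]+s*p[0]+c*p[1],v[3]+p[2]])
fun=lambda v:np.concatenate([np.subtract(proj(S[n],W(v,p)),o) for n,p,o,q in obs])
r=least_squares(fun,[.55,0,.41,.004],loss='soft_l1')
v=r.x;print('pose',v,'grip',W(v,P['chute_grip']));e=fun(v).reshape(-1,2)
for o,x in zip(obs,e):print(o[0],o[3],x)
M=[]
for n in S:
    g=cv2.cvtColor(S[n]['color'],cv2.COLOR_BGR2GRAY)
    f=place_of(S[n],'hopper_mouth')[0]['point'];m=onz(S[n],f,.1);M.append(m);print(n,'mouth@.1',m)
m=np.mean(M,0);out=[]
for n in S:
    im=cv2.resize(S[n]['color'],None,fx=4,fy=4,interpolation=cv2.INTER_CUBIC)
    im=cv2.convertScaleAbs(im,alpha=1.8)
    def pl(pts,col,cl=True):
        q=np.array([[ (a[1]+.5)*4,(a[0]+.5)*4] for a in (proj(S[n],x) for x in pts)]).round().astype(np.int32)
        cv2.polylines(im,[q],cl,col,1)
        return q
    for z in(0,.022):a=pl([W(v,(x,y,z)) for x,y in((-.11,-.016),(.11,-.016),(.11,.016),(-.11,.016))],(0,255,0))
    pl([W(v,(x,y,.078)) for x,y in((-.024,-.007),(.004,-.007),(.004,.007),(-.024,.007))],(0,0,255))
    b=pl([m+.023*np.array([np.cos(t),np.sin(t),0]) for t in np.linspace(0,6.28,40)],(0,255,255))
    ca=a.mean(0).astype(int);cb=b.mean(0).astype(int)
    ca=np.clip(ca,240,None)
    out.append(np.hstack([im[ca[1]-240:ca[1]+240,ca[0]-240:ca[0]+240],cv2.resize(im[cb[1]-160:cb[1]+160,cb[0]-120:cb[0]+120],(300,480))]))
for n,o in zip(S,out): print(o.shape);cv2.imwrite(f'pics/fit_{n}.png',o)
E
```

```text
pose [ 0.5507 -0.0037  0.4315  0.0055] grip [ 0.5416 -0.0079  0.0585]
scene chute_grip [-0.287  0.942]
top chute_grip [-0.1736 -1.7591]
scene chute_spout [-0.3179 -1.2385]
top chute_spout [0.4662 0.9649]
scene chute_tail [-0.2021  0.0904]
top chute_tail [-1.6943  2.7721]
scene chute [ 1.6578 -0.4503]
top chute [ 1.9625 -2.8555]
scene mouth@.1 [0.4777 0.2649 0.1   ]
top mouth@.1 [0.4791 0.2628 0.1   ]
(480, 780, 3)
(480, 780, 3)
```

View pics/fit_scene.png

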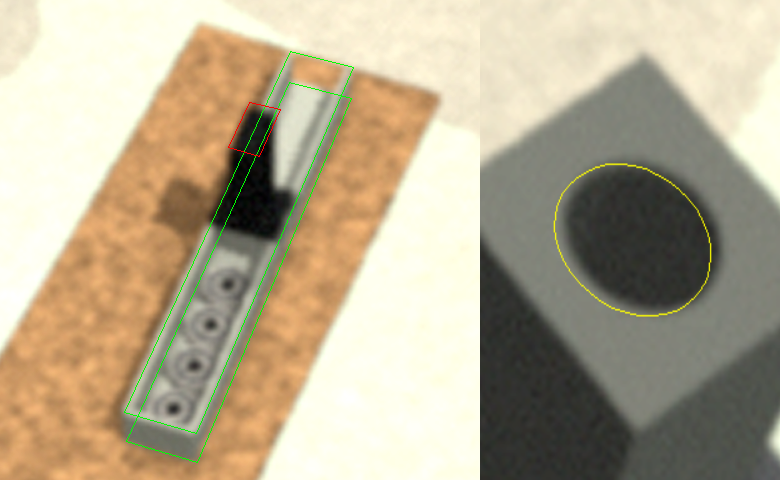

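View pics/fit_top.png

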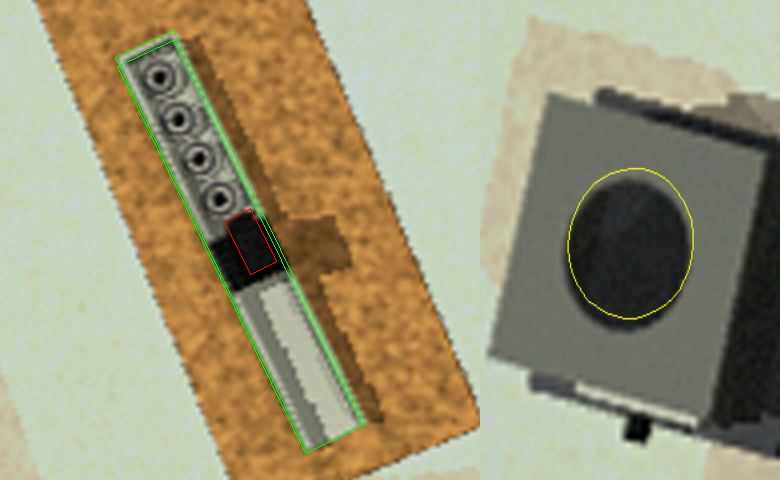

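Both overlays fit the chute outline and fin to within about a pixel. The mouth circle is off by 1–2 px, toward -x (top crop blob at about (629,255)). I'll refine the mouth centre by segmentation and work out the approach move.

```bash
cat >> h.py <<'E'
from scipy.spatial.transform import Rotation as Ro
def tool():
    st=state();q=st['tool_rot'];return np.array(st['tcp_pos']),Ro.from_quat([q[1],q[2],q[3],q[0]])
def delta(p,yaw,tilt=0):
    """shift cm and rotvec deg in tool axes to reach TCP p with tool x at yaw (down) and spout-down tilt"""
    c,r=tool(); a=Ro.from_matrix(np.array([[np.cos(yaw),np.sin(yaw),0],[np.sin(yaw),-np.cos(yaw),0],[0,0,-1.]]))*Ro.from_euler('y',tilt)
    return (r.inv().apply(np.array(p)-c)*100).round(2),np.degrees((r.inv()*a).as_rotvec()).round(2)
E
python3 - <<'E'
from h import *
np.set_printoptions(precision=4,suppress=True)
rs=[]
for n in('scene','top'):
    s=snapshot(n);g=cv2.cvtColor(s['color'],cv2.COLOR_BGR2GRAY);c=proj(s,np.array([.478,.264,.1]))
    r,k=int(c[0]),int(c[1]);w=g[r-18:r+19,k-18:k+19]
    th=(int(w[18,18])+int(np.median(w[w>w[18,18]+15])))/2
    nl,lab,stt,cen=cv2.connectedComponentsWithStats((cv2.resize(w,None,fx=8,fy=8,interpolation=cv2.INTER_LINEAR)<th).astype(np.uint8))
    i=lab[148,148];cn=(cen[i]+.5)/8-.5;p=[r-18+cn[1],k-18+cn[0]];print(n,stt[i]//8,p,onz(s,p,.1));rs.append(ray(s,p))
print(tri(rs))
print(delta([.5416,-.0075,.17],.4315),delta([.5416,-.0075,.042],.4315))
E
```

```text
scene [   6    7   31   24 4617] [np.float64(287.84000629450145), np.float64(489.9822281858299)] [0.4759 0.2663 0.1   ]
top [   5    8   25   25 3972] [np.float64(289.67256576256256), np.float64(184.69756890909662)] [0.4742 0.265  0.1   ]
(array([0.4743, 0.2657, 0.0978]), [0.00019153473661738074, 0.00019153473661730265])
(array([ 49.15, -32.24,   6.13]), array([ 0.  ,  0.  , -0.67])) (array([ 49.15, -32.24,  18.93]), array([ 0.  ,  0.  , -0.67]))
```

Emit:
play_rows(steps=[{"x": 4,"y": -2.6,"z": 0.3,"fingers": 1},{"x": 8,"y": -5.2,"z": 0.6,"fingers": 1},{"x": 12,"y": -7.9,"z": 1,"fingers": 1},{"x": 16,"y": -10.5,"z": 1,"fingers": 1},{"x": 20,"y": -13.1,"z": 1,"fingers": 1}])

```text
validation failed for argument at $.st...
```

Emit:
play_rows(steps=[{"x": 4,"y": -2.6,"z": 0.3,"fingers": 1},{"x": 8,"y": -5.2,"z": 0.6,"fingers": 1},{"x": 12,"y": -7.9,"z": 1,"fingers": 1},{"x": 16,"y": -10.5,"z": 1.5,"fingers": 1},{"x": 20,"y": -13.1,"z": 2,"fingers": 1}])

```text
validation failed for argument at $.st...
```

Emit:
play_rows(steps=[{"x": 4,"y": -2.6,"z": 0.5,"rz": -0.7,"fingers": 1},{"x": 7,"y": -4.6,"z": 1,"rz": -0.7,"fingers": 1},{"x": 9.15,"y": -6.0,"z": 1.5,"rz": -0.7,"fingers": 1},{"x": 9.15,"y": -6.0,"z": 2,"rz": -0.7,"fingers": 1},{"x": 9.15,"y": -6.0,"z": 2,"rz": -0.7,"fingers": 1}])

```text
validation failed for argument at $.st...
```

```bash
python3 - <<'E'
from h import *
np.set_printoptions(precision=4,suppress=True)
s={n:snapshot(n) for n in('scene','top')}
for n in s: 
  for q in('chute_grip','chute_spout','chute_tail'):
    f=place_of(s[n],q);print(n,q,[(np.round(g['point'],1).tolist(),round(g['p'],2)) for g in f[:2]])
cv2.imwrite('pics/pre.png',cv2.resize(s['scene']['color'][120:345,180:480],(800,600),interpolation=cv2.INTER_CUBIC))
st=state();print(st['time_s'],st['tcp_pos'],st['force'],delta([.5416,-.0075,.042],.4315))
E
```

```text
scene chute_grip [([234.3, 324.1], 0.62)]
scene chute_spout [([214.0, 344.6], 0.87)]
scene chute_tail [([304.4, 304.9], 0.63)]
top chute_grip [([255.8, 331.7], 0.65)]
top chute_spout [([303.0, 351.2], 0.65)]
top chute_tail [([204.1, 305.4], 0.81)]
2.3 [ 0.2241 -0.5022  0.2313] [-1.0748  0.611  -0.2073] (array([ 49.15, -32.24,  18.93]), array([-0.  , -0.  , -0.67]))
```

View pics/pre.png

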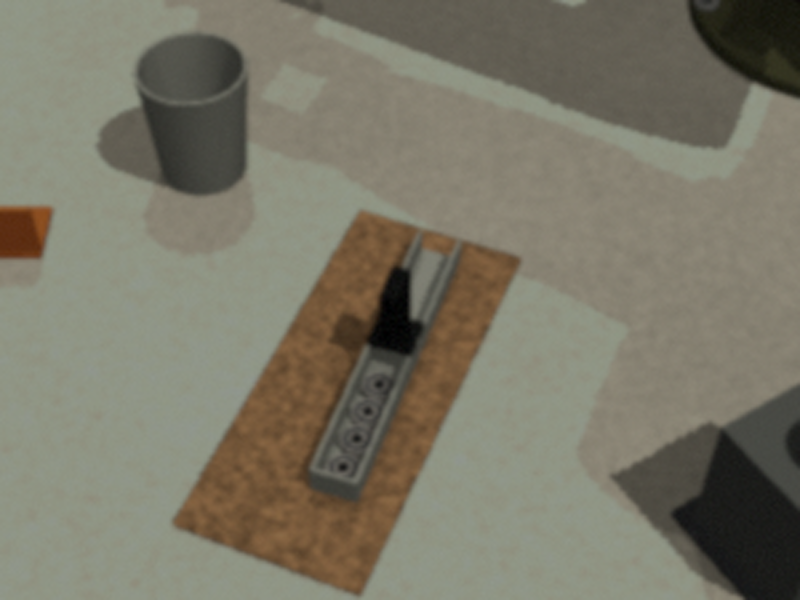

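The arm hasn't moved because the row format was refused, and the scene is unchanged. I'll retry with every field given.

Emit:
play_rows(steps=[{"x": 4.0,"y": -2.6,"z": 0.3,"rx": 0.0,"ry": 0.0,"rz": 0.0,"fingers": 1.0},{"x": 8.0,"y": -5.2,"z": 0.6,"rx": 0.0,"ry": 0.0,"rz": 0.0,"fingers": 1.0},{"x": 12.0,"y": -7.9,"z": 1.0,"rx": 0.0,"ry": 0.0,"rz": 0.0,"fingers": 1.0},{"x": 16.0,"y": -10.5,"z": 1.0,"rx": 0.0,"ry": 0.0,"rz": 0.0,"fingers": 1.0},{"x": 20.0,"y": -13.1,"z": 1.0,"rx": 0.0,"ry": 0.0,"rz": 0.0,"fingers": 1.0}])

```text
time_s: 2.8
tcp_pos: [0.354, -0.2994, 0.2214]
tool_rot: [0.0, 0.978, 0.208, 0.0]
force: [0.1, -0.7, 0.2]
opening: 1.001
grasp_force: 0.0
```

Emit:
play_rows(steps=[{"x": 4.0,"y": -2.6,"z": 0.3,"rx": 0.0,"ry": 0.0,"rz": 0.0,"fingers": 1.0},{"x": 8.0,"y": -5.2,"z": 0.6,"rx": 0.0,"ry": 0.0,"rz": 0.0,"fingers": 1.0},{"x": 12.0,"y": -7.9,"z": 1.0,"rx": 0.0,"ry": 0.0,"rz": 0.0,"fingers": 1.0},{"x": 16.0,"y": -10.5,"z": 1.5,"rx": 0.0,"ry": 0.0,"rz": 0.0,"fingers": 1.0},{"x": 20.0,"y": -13.1,"z": 2.0,"rx": 0.0,"ry": 0.0,"rz": 0.0,"fingers": 1.0}])

```text
time_s: 3.3
tcp_pos: [0.4835, -0.0981, 0.2014]
tool_rot: [0.0, 0.978, 0.208, 0.0]
force: [1.6, -1.0, -0.0]
opening: 1.0
grasp_force: 0.0
```

Emit:
play_rows(steps=[{"x": 4.0,"y": -2.6,"z": 0.5,"rx": 0.0,"ry": 0.0,"rz": -0.7,"fingers": 1.0},{"x": 7.0,"y": -4.6,"z": 1.0,"rx": 0.0,"ry": 0.0,"rz": -0.7,"fingers": 1.0},{"x": 9.1,"y": -6.0,"z": 1.5,"rx": 0.0,"ry": 0.0,"rz": -0.7,"fingers": 1.0},{"x": 9.1,"y": -6.0,"z": 2.0,"rx": 0.0,"ry": 0.0,"rz": -0.7,"fingers": 1.0},{"x": 9.1,"y": -6.0,"z": 2.0,"rx": 0.0,"ry": 0.0,"rz": -0.7,"fingers": 1.0}])

```text
time_s: 3.8
tcp_pos: [0.5409, -0.0078, 0.1804]
tool_rot: [-0.0, 0.977, 0.215, -0.001]
force: [0.2, -0.2, -0.4]
opening: 0.998
grasp_force: 0.0
```

```bash
python3 - <<'E'
from h import *
s=snapshot('scene')
cv2.imwrite('pics/pre2.png',cv2.resize(s['color'][120:345,180:480],(800,600),interpolation=cv2.INTER_CUBIC))
st=state();print(st['time_s'],st['tcp_pos'],st['force'],delta([.5416,-.0075,.042],.4315))
E
```

```text
3.85 [ 0.54091661 -0.00844131  0.18099602] [ 0.40064876 -0.12913279  1.46137583] (array([ 0.11, -0.05, 13.9 ]), array([-0.02,  0.04,  0.03]))
```

View pics/pre2.png

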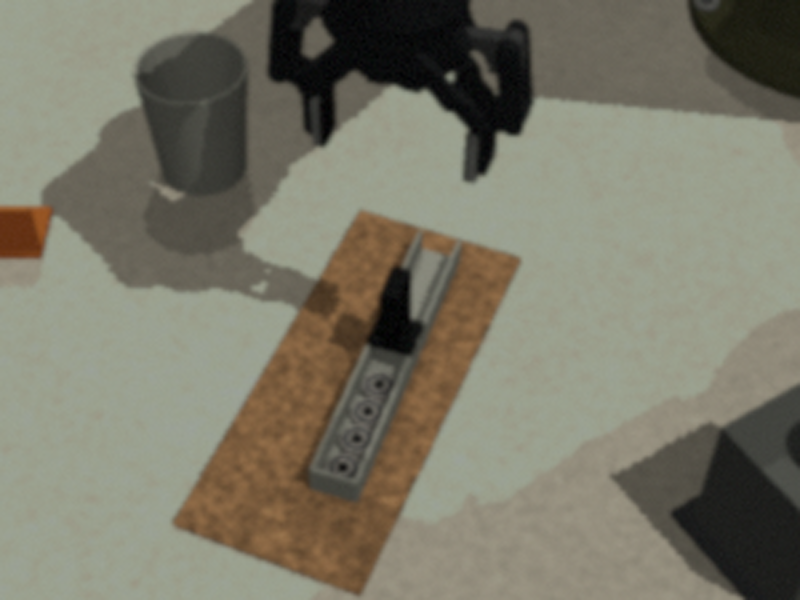

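The open fingers straddle the fin (fin at crop (398,300), fingertips at (315,140) and (475,175)). I'll descend and close.

Emit:
play_rows(steps=[{"x": 0.0,"y": 0.0,"z": 2.5,"rx": 0.0,"ry": 0.0,"rz": 0.0,"fingers": 1.0},{"x": 0.1,"y": 0.0,"z": 6.0,"rx": 0.0,"ry": 0.0,"rz": 0.0,"fingers": 1.0},{"x": 0.1,"y": 0.0,"z": 9.5,"rx": 0.0,"ry": 0.0,"rz": 0.0,"fingers": 1.0},{"x": 0.1,"y": 0.0,"z": 12.0,"rx": 0.0,"ry": 0.0,"rz": 0.0,"fingers": 1.0},{"x": 0.1,"y": 0.0,"z": 13.9,"rx": 0.0,"ry": 0.0,"rz": 0.0,"fingers": 1.0}])

```text
time_s: 4.35
tcp_pos: [0.5415, -0.0088, 0.0411]
tool_rot: [-0.0, 0.977, 0.214, -0.0]
force: [0.4, 0.3, 0.7]
opening: 1.001
grasp_force: 0.0
```

Emit:
play_rows(squeeze=25, steps=[{"x": 0.0,"y": 0.0,"z": 0.0,"rx": 0.0,"ry": 0.0,"rz": 0.0,"fingers": 0.6},{"x": 0.0,"y": 0.0,"z": 0.0,"rx": 0.0,"ry": 0.0,"rz": 0.0,"fingers": 0.4},{"x": 0.0,"y": 0.0,"z": 0.0,"rx": 0.0,"ry": 0.0,"rz": 0.0,"fingers": 0.3},{"x": 0.0,"y": 0.0,"z": 0.0,"rx": 0.0,"ry": 0.0,"rz": 0.0,"fingers": 0.25},{"x": 0.0,"y": 0.0,"z": 0.0,"rx": 0.0,"ry": 0.0,"rz": 0.0,"fingers": 0.2}])

```text
time_s: 4.85
tcp_pos: [0.5425, -0.0078, 0.0431]
tool_rot: [0.0, 0.977, 0.214, 0.001]
force: [-0.4, -0.5, -0.1]
opening: 0.197
grasp_force: 0.0
```

Emit:
play_rows(squeeze=25, steps=[{"x": 0.0,"y": 0.0,"z": 0.0,"rx": 0.0,"ry": 0.0,"rz": 0.0,"fingers": 0.17},{"x": 0.0,"y": 0.0,"z": 0.0,"rx": 0.0,"ry": 0.0,"rz": 0.0,"fingers": 0.14},{"x": 0.0,"y": 0.0,"z": 0.0,"rx": 0.0,"ry": 0.0,"rz": 0.0,"fingers": 0.1},{"x": 0.0,"y": 0.0,"z": 0.0,"rx": 0.0,"ry": 0.0,"rz": 0.0,"fingers": 0.0},{"x": 0.0,"y": 0.0,"z": 0.0,"rx": 0.0,"ry": 0.0,"rz": 0.0,"fingers": 0.0}])

```text
time_s: 5.35
tcp_pos: [0.5425, -0.0078, 0.0427]
tool_rot: [0.0, 0.977, 0.214, 0.0]
force: [-0.5, -1.2, 6.1]
opening: 0.155
grasp_force: 29.7
```

Emit:
play_rows(squeeze=70, steps=[{"x": 0.0,"y": 0.0,"z": 0.0,"rx": 0.0,"ry": 0.0,"rz": 0.0,"fingers": 0.0},{"x": 0.0,"y": 0.0,"z": 0.0,"rx": 0.0,"ry": 0.0,"rz": 0.0,"fingers": 0.0},{"x": 0.0,"y": 0.0,"z": 0.0,"rx": 0.0,"ry": 0.0,"rz": 0.0,"fingers": 0.0}])

```text
time_s: 5.65
tcp_pos: [0.5425, -0.0078, 0.0428]
tool_rot: [0.0, 0.977, 0.214, 0.0]
force: [-1.5, -1.6, 6.7]
opening: 0.155
grasp_force: 68.7
```

Grasped (13 mm opening, 69 N). Now I'll lift gently.

Emit:
play_rows(steps=[{"x": 0.0,"y": 0.0,"z": -0.3,"rx": 0.0,"ry": 0.0,"rz": 0.0,"fingers": 0.0},{"x": 0.0,"y": 0.0,"z": -1.0,"rx": 0.0,"ry": 0.0,"rz": 0.0,"fingers": 0.0},{"x": 0.0,"y": 0.0,"z": -2.5,"rx": 0.0,"ry": 0.0,"rz": 0.0,"fingers": 0.0},{"x": 0.0,"y": 0.0,"z": -4.5,"rx": 0.0,"ry": 0.0,"rz": 0.0,"fingers": 0.0},{"x": 0.0,"y": 0.0,"z": -6.5,"rx": 0.0,"ry": 0.0,"rz": 0.0,"fingers": 0.0}])

```text
time_s: 6.15
tcp_pos: [0.5419, -0.0076, 0.108]
tool_rot: [-0.0, 0.977, 0.214, -0.0]
force: [0.6, -0.6, -2.2]
opening: 0.155
grasp_force: 68.3
```

Emit:
play_rows(steps=[{"x": 0.0,"y": 0.0,"z": -2.0,"rx": 0.0,"ry": 0.0,"rz": 0.0,"fingers": 0.0},{"x": 0.0,"y": 0.0,"z": -4.0,"rx": 0.0,"ry": 0.0,"rz": 0.0,"fingers": 0.0},{"x": 0.0,"y": 0.0,"z": -6.0,"rx": 0.0,"ry": 0.0,"rz": 0.0,"fingers": 0.0},{"x": 0.0,"y": 0.0,"z": -7.5,"rx": 0.0,"ry": 0.0,"rz": 0.0,"fingers": 0.0},{"x": 0.0,"y": 0.0,"z": -8.5,"rx": 0.0,"ry": 0.0,"rz": 0.0,"fingers": 0.0}])

```text
time_s: 6.65
tcp_pos: [0.5422, -0.0076, 0.1936]
tool_rot: [0.0, 0.977, 0.214, 0.0]
force: [0.4, -0.3, -2.0]
opening: 0.157
grasp_force: 68.3
```

```bash
cat >> h.py <<'E'
def fitchute(S,free=True):
    """pose of held chute in both views: rvec correction + position, from network points"""
    from scipy.optimize import least_squares
    P={'chute_grip':(-.01,0,.053),'chute_spout':(-.11,0,.003),'chute_tail':(.11,0,.003)}
    c,r=tool(); B=r*Ro.from_euler('x',180,degrees=True); obs=[]
    for q in P:
        for n in S:
            f=place_of(S[n],q)
            if f and f[0]['p']>.3: obs.append((n,np.array(P[q]),f[0]['point'],q))
    w=lambda v,p:v[:3]+(B*Ro.from_euler('zy',v[3:5])).apply(p)
    fun=lambda v:np.concatenate([np.subtract(proj(S[n],w(v,p)),o) for n,p,o,q in obs])
    v=least_squares(fun,np.r_[c+r.apply([.01,0,.034]),0,0],loss='soft_l1').x
    print('chute',v[:3].round(4),'dyaw,dpitch deg',np.degrees(v[3:]).round(2),'spout',w(v,np.array(P['chute_spout'])).round(4),'grip',w(v,np.array(P['chute_grip'])).round(4))
    print([(o[0],o[3],np.round(x,1).tolist()) for o,x in zip(obs,fun(v).reshape(-1,2))])
E
python3 - <<'E'
from h import *
S={n:snapshot(n) for n in('scene','top')}
fitchute(S);st=state();print(st['time_s'],st['tcp_pos'],st['grasp_force'],st['opening'])
cv2.imwrite('pics/lift.png',cv2.resize(S['scene']['color'][90:315,180:480],(800,600),interpolation=cv2.INTER_CUBIC))
E
```

```text
chute [ 0.5471 -0.0055  0.1557] dyaw,dpitch deg [0.73 1.81] spout [ 0.4479 -0.0528  0.162 ] grip [ 0.5395 -0.0091  0.209 ]
[('scene', 'chute_grip', [2.5, -0.8]), ('top', 'chute_grip', [0.1, -0.4]), ('scene', 'chute_spout', [-0.3, 0.1]), ('scene', 'chute_tail', [-1.6, 0.2])]
7.05 [ 0.541912   -0.00762782  0.19151374] 68.2732880115509 0.15370013256469842
```

View pics/lift.png

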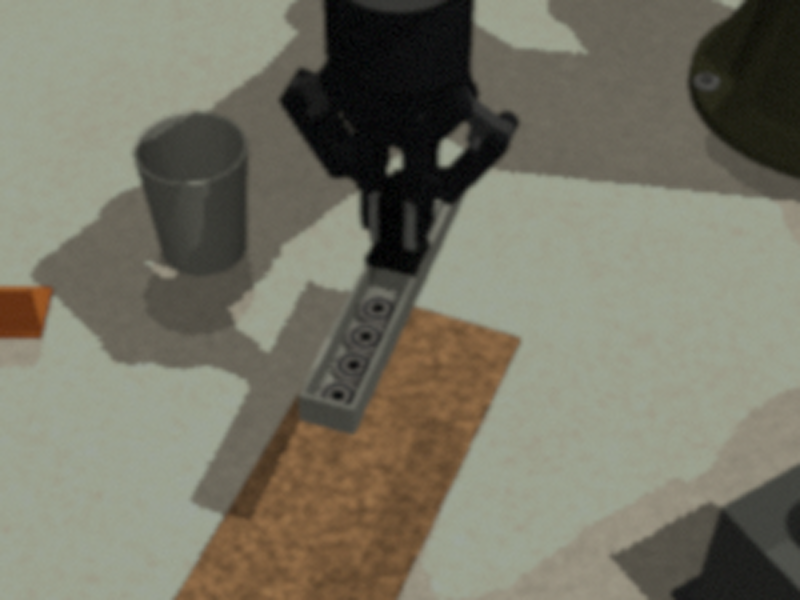

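The chute is held level about 150 mm up, with all four bearings in it (crop (378,305) to (340,392)). I'll carry it level toward the hopper.

Emit:
play_rows(steps=[{"x": 0.26,"y": -0.43,"z": 0.0,"rx": 0.0,"ry": 0.0,"rz": 0.0,"fingers": 0.0},{"x": 0.77,"y": -1.29,"z": 0.0,"rx": 0.0,"ry": 0.0,"rz": 0.0,"fingers": 0.0},{"x": 1.53,"y": -2.58,"z": 0.0,"rx": 0.0,"ry": 0.0,"rz": 0.0,"fingers": 0.0},{"x": 2.55,"y": -4.3,"z": 0.0,"rx": 0.0,"ry": 0.0,"rz": 0.0,"fingers": 0.0},{"x": 3.83,"y": -6.46,"z": 0.0,"rx": 0.0,"ry": 0.0,"rz": 0.0,"fingers": 0.0}])

```text
time_s: 7.55
tcp_pos: [0.55, 0.0686, 0.1923]
tool_rot: [-0.0, 0.977, 0.214, 0.0]
force: [0.1, -0.7, -1.8]
opening: 0.156
grasp_force: 68.3
```

Emit:
play_rows(steps=[{"x": 1.28,"y": -2.15,"z": 0.0,"rx": 0.0,"ry": 0.0,"rz": 0.0,"fingers": 0.0},{"x": 2.55,"y": -4.3,"z": 0.0,"rx": 0.0,"ry": 0.0,"rz": 0.0,"fingers": 0.0},{"x": 3.83,"y": -6.46,"z": 0.0,"rx": 0.0,"ry": 0.0,"rz": 0.0,"fingers": 0.0},{"x": 5.1,"y": -8.61,"z": 0.0,"rx": 0.0,"ry": 0.0,"rz": 0.0,"fingers": 0.0},{"x": 6.38,"y": -10.76,"z": 0.0,"rx": 0.0,"ry": 0.0,"rz": 0.0,"fingers": 0.0}])

```text
time_s: 8.05
tcp_pos: [0.5625, 0.1938, 0.1922]
tool_rot: [-0.0, 0.977, 0.215, -0.0]
force: [0.2, 0.4, -2.8]
opening: 0.154
grasp_force: 68.3
```

Emit:
play_rows(steps=[{"x": 1.28,"y": -2.15,"z": 0.0,"rx": 0.0,"ry": 0.0,"rz": 0.0,"fingers": 0.0},{"x": 2.5,"y": -4.2,"z": 0.0,"rx": 0.0,"ry": 0.0,"rz": 0.0,"fingers": 0.0},{"x": 3.6,"y": -6.1,"z": 0.0,"rx": 0.0,"ry": 0.0,"rz": 0.0,"fingers": 0.0},{"x": 4.6,"y": -7.75,"z": 0.0,"rx": 0.0,"ry": 0.0,"rz": 0.0,"fingers": 0.0},{"x": 5.4,"y": -9.1,"z": 0.0,"rx": 0.0,"ry": 0.0,"rz": 0.0,"fingers": 0.0}])

```text
time_s: 8.55
tcp_pos: [0.5732, 0.299, 0.192]
tool_rot: [-0.0, 0.977, 0.215, -0.0]
force: [1.4, 0.3, -1.5]
opening: 0.154
grasp_force: 68.3
```

Emit:
play_rows(steps=[{"x": 0.5,"y": -0.8,"z": 0.0,"rx": 0.0,"ry": 0.0,"rz": 0.0,"fingers": 0.0},{"x": 0.8,"y": -1.3,"z": 0.0,"rx": 0.0,"ry": 0.0,"rz": 0.0,"fingers": 0.0},{"x": 0.8,"y": -1.3,"z": 0.0,"rx": 0.0,"ry": 0.0,"rz": 0.0,"fingers": 0.0},{"x": 0.8,"y": -1.3,"z": 0.0,"rx": 0.0,"ry": 0.0,"rz": 0.0,"fingers": 0.0}])

```text
time_s: 8.95
tcp_pos: [0.5756, 0.3114, 0.1923]
tool_rot: [0.0, 0.977, 0.214, -0.0]
force: [0.7, -0.1, -2.3]
opening: 0.153
grasp_force: 68.3
```

```bash
python3 - <<'E'
from h import *
S={n:snapshot(n) for n in('scene','top')}
fitchute(S);st=state();c,r=tool();print(st['time_s'],c,st['grasp_force'],np.degrees(r.as_rotvec()),'spout nominal',c+r.apply([-.1008,0,.0358]))
a=cv2.resize(S['scene']['color'][180:360,350:590],(400,300),interpolation=cv2.INTER_CUBIC)
b=cv2.resize(S['top']['color'][180:360,90:330],(400,300),interpolation=cv2.INTER_CUBIC)
cv2.imwrite('pics/over.png',np.hstack([a,b]))
E
```

```text
chute [0.5824 0.3141 0.1485] dyaw,dpitch deg [1.13 0.76] spout [0.4835 0.2662 0.1529] grip [0.5741 0.31   0.2016]
[('scene', 'chute_grip', [-79.6, 68.2]), ('top', 'chute_grip', [-0.8, -1.6]), ('scene', 'chute_spout', [0.7, -0.8]), ('top', 'chute_spout', [0.3, 0.5]), ('scene', 'chute_tail', [0.7, -0.3]), ('top', 'chute_tail', [0.4, 1.3])]
9.35 [0.57559822 0.31171839 0.19233841] 68.2869565486908 [-1.75819385e+02 -3.85633579e+01 -3.75778091e-03] spout nominal [0.48405291 0.26953105 0.15653387]
```

View pics/over.png

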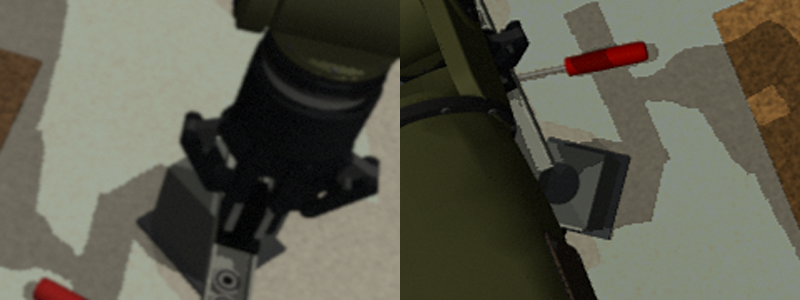

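The chute is over the hopper with its spout over the mouth's tail side (right half, about (550,175)). The vision and kinematic spout estimates agree to within 3 mm. I'll tilt to 15° about the spout while lowering.

Emit:
play_rows(steps=[{"x": -0.15,"y": -0.1,"z": 0.38,"rx": 0.0,"ry": 3.0,"rz": 0.0,"fingers": 0.0},{"x": -0.35,"y": -0.18,"z": 0.77,"rx": 0.0,"ry": 6.0,"rz": 0.0,"fingers": 0.0},{"x": -0.6,"y": -0.18,"z": 1.17,"rx": 0.0,"ry": 9.0,"rz": 0.0,"fingers": 0.0},{"x": -0.88,"y": -0.18,"z": 1.58,"rx": 0.0,"ry": 12.0,"rz": 0.0,"fingers": 0.0},{"x": -1.2,"y": -0.18,"z": 2.0,"rx": 0.0,"ry": 15.0,"rz": 0.0,"fingers": 0.0}])

```text
time_s: 9.85
tcp_pos: [0.5638, 0.3084, 0.1723]
tool_rot: [-0.028, 0.968, 0.212, 0.129]
force: [0.6, 0.0, -2.1]
opening: 0.154
grasp_force: 68.3
```

```bash
python3 - <<'E'
from h import *
S={n:snapshot(n) for n in('scene','top')}
fitchute(S);st=state();c,r=tool();print(st['time_s'],c,st['joints'],'spout nominal',c+r.apply([-.1008,0,.0358]))
E
```

```text
chute [0.5768 0.3169 0.1344] dyaw,dpitch deg [-0.41  1.92] spout [0.4785 0.2724 0.1125] grip [0.557  0.3079 0.1838]
[('scene', 'chute_grip', [2.7, 0.3]), ('scene', 'chute_spout', [-0.3, 0.9]), ('top', 'chute_spout', [-1.0, 2.2]), ('scene', 'chute_tail', [-0.7, 0.9]), ('top', 'chute_tail', [-0.6, 4.2])]
10.25 [0.56428522 0.30861348 0.17244748] [ 0.44479027  0.42702598  1.50985955 -0.00408011  0.94327322  1.58560222] spout nominal [0.48425816 0.27172369 0.11180843]
```

Emit:
play_rows(steps=[{"x": -0.54,"y": 0.1,"z": -1.05,"rx": 0.0,"ry": 7.0,"rz": 0.0,"fingers": 0.0},{"x": -1.25,"y": 0.2,"z": -2.0,"rx": 0.0,"ry": 14.0,"rz": 0.0,"fingers": 0.0},{"x": -2.05,"y": 0.2,"z": -2.98,"rx": 0.0,"ry": 21.0,"rz": 0.0,"fingers": 0.0},{"x": -2.96,"y": 0.2,"z": -3.92,"rx": 0.0,"ry": 28.0,"rz": 0.0,"fingers": 0.0},{"x": -3.38,"y": 0.2,"z": -4.29,"rx": 0.0,"ry": 31.0,"rz": 0.0,"fingers": 0.0}])

```text
time_s: 10.75
tcp_pos: [0.5239, 0.2879, 0.2051]
tool_rot: [-0.084, 0.898, 0.197, 0.383]
force: [1.5, -0.1, -2.4]
opening: 0.154
grasp_force: 68.5
```

Emit:
play_rows(steps=[{"x": 0.0,"y": 0.0,"z": 0.0,"rx": 0.0,"ry": 0.0,"rz": 0.0,"fingers": 0.0},{"x": 0.0,"y": 0.0,"z": 0.0,"rx": 0.0,"ry": 0.0,"rz": 0.0,"fingers": 0.0},{"x": 0.0,"y": 0.0,"z": 0.0,"rx": 0.0,"ry": 0.0,"rz": 0.0,"fingers": 0.0},{"x": 0.0,"y": 0.0,"z": 0.0,"rx": 0.0,"ry": 0.0,"rz": 0.0,"fingers": 0.0},{"x": 0.0,"y": 0.0,"z": 0.0,"rx": 0.0,"ry": 0.0,"rz": 0.0,"fingers": 0.0}])

```text
time_s: 11.25
tcp_pos: [0.5253, 0.2885, 0.2049]
tool_rot: [-0.084, 0.899, 0.197, 0.381]
force: [0.4, -0.6, -1.2]
opening: 0.155
grasp_force: 68.6
```

```bash
python3 - <<'E'
from h import *
S={n:snapshot(n) for n in('scene','top')}
fitchute(S);st=state();c,r=tool();print(st['time_s'],c,st['force'],'spout nominal',c+r.apply([-.1008,0,.0358]))
for n in S: print(n,[(np.round(g['point']).tolist(),round(g['p'],2)) for g in place_of(S[n],'bearing0')[:6]])
a=cv2.resize(S['scene']['color'][180:360,350:590],(400,300),interpolation=cv2.INTER_CUBIC)
b=cv2.resize(S['top']['color'][180:360,90:330],(400,300),interpolation=cv2.INTER_CUBIC)
cv2.imwrite('pics/pour.png',cv2.convertScaleAbs(np.hstack([a,b]),alpha=1.6))
E
```

```text
chute [0.5558 0.3031 0.1838] dyaw,dpitch deg [0.24 0.82] spout [0.4836 0.2693 0.1079] grip [0.5153 0.2844 0.2141]
[('scene', 'chute_grip', [-0.1, 3.9]), ('top', 'chute_grip', [-0.8, -3.4]), ('scene', 'chute_spout', [-0.0, -2.2]), ('top', 'chute_spout', [-0.1, -0.1]), ('scene', 'chute_tail', [0.0, -0.3]), ('top', 'chute_tail', [1.0, 0.9])]
11.65 [0.52502126 0.28836815 0.20496976] [-0.79956571 -0.50956784 -1.3006256 ] spout nominal [0.48481393 0.26983214 0.10759385]
scene [([294.0, 484.0], 0.48)]
top []
```

View pics/pour.png

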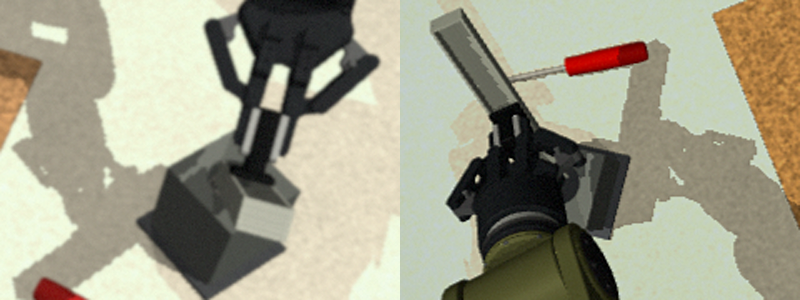

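The tail half of the chute is empty, and the weight on the wrist dropped by about 0.5–0.9 N. I'll add 4° with a light jog in case anything lingers under the bridge, then look at the weight.

Emit:
play_rows(steps=[{"x": -0.28,"y": 0.0,"z": -0.7,"rx": 0.0,"ry": 4.0,"rz": 0.0,"fingers": 0.0},{"x": -0.14,"y": 0.1,"z": -0.35,"rx": 0.0,"ry": 2.0,"rz": 0.0,"fingers": 0.0},{"x": -0.28,"y": -0.1,"z": -0.7,"rx": 0.0,"ry": 4.0,"rz": 0.0,"fingers": 0.0},{"x": -0.28,"y": 0.0,"z": -0.7,"rx": 0.0,"ry": 4.0,"rz": 0.0,"fingers": 0.0},{"x": -0.28,"y": 0.0,"z": -0.7,"rx": 0.0,"ry": 4.0,"rz": 0.0,"fingers": 0.0}])

```text
time_s: 12.25
tcp_pos: [0.5187, 0.2853, 0.2078]
tool_rot: [-0.09, 0.885, 0.194, 0.412]
force: [0.3, 0.4, -1.0]
opening: 0.157
grasp_force: 68.6
```

```bash
python3 - <<'E'
from h import *
F=[]
for i in range(3):
    S={n:snapshot(n) for n in('scene','top')};F.append(state()['force'][2])
    for n in S: print(n,[(np.round(g['point']).tolist(),round(g['p'],2)) for g in find_in(S[n],'bearing0')[:6]+place_of(S[n],'bearing0')[:6]])
fitchute(S);print(F,state()['time_s'],proj(S['scene'],np.array([.4745,.2657,.1])),proj(S['top'],np.array([.4745,.2657,.1])))
E
```

```text
scene [([290.0, 477.0], 0.51), ([292.0, 482.0], 0.53)]
top [([242.0, 330.0], 0.36)]
scene [([287.0, 479.0], 0.42), ([291.0, 484.0], 0.36)]
top []
scene [([288.0, 477.0], 0.6), ([315.0, 472.0], 0.58), ([288.0, 487.0], 0.68), ([289.0, 482.0], 0.5)]
top []
chute [0.5499 0.2999 0.1874] dyaw,dpitch deg [ 0.19 -0.38] spout [0.4843 0.2693 0.1045] grip [0.5071 0.2801 0.2135]
[('scene', 'chute_grip', [-1.9, -0.5]), ('top', 'chute_grip', [0.5, -0.9]), ('scene', 'chute_spout', [0.2, -0.5]), ('top', 'chute_spout', [-0.3, -1.1]), ('scene', 'chute_tail', [0.6, 0.5]), ('top', 'chute_tail', [0.0, 2.1])]
[np.float64(-1.5987895997534685), np.float64(-0.8254612156746489), np.float64(-1.6472855746490853)] 13.45 [np.float64(287.07078389712797), np.float64(490.1275050549806)] [np.float64(289.52742276083495), np.float64(184.30181006134455)]
```

Emit:
play_rows(steps=[{"x": 0.4,"y": 0.0,"z": -0.3,"rx": 0.0,"ry": 0.0,"rz": 0.0,"fingers": 0.0},{"x": 1.2,"y": 0.0,"z": -1.0,"rx": 0.0,"ry": 0.0,"rz": 0.0,"fingers": 0.0},{"x": 2.0,"y": 0.0,"z": -1.7,"rx": 0.0,"ry": 0.0,"rz": 0.0,"fingers": 0.0},{"x": 2.7,"y": 0.0,"z": -2.2,"rx": 0.0,"ry": 0.0,"rz": 0.0,"fingers": 0.0},{"x": 2.7,"y": 0.0,"z": -2.2,"rx": 0.0,"ry": 0.0,"rz": 0.0,"fingers": 0.0}])

```text
time_s: 13.95
tcp_pos: [0.5196, 0.2859, 0.2448]
tool_rot: [-0.091, 0.885, 0.194, 0.414]
force: [-0.3, -0.1, -1.6]
opening: 0.156
grasp_force: 68.6
```

```bash
python3 - <<'E'
from h import *
S={n:snapshot(n) for n in('scene','top')}
for n in S: print(n,[(np.round(g['point']).tolist(),round(g['p'],2)) for g in find_in(S[n],'bearing0')[:6]+place_of(S[n],'bearing0')[:6]])
c,r=tool();print(state()['time_s'],state()['force'],'spout nominal',c+r.apply([-.1008,0,.0358]))
a=cv2.resize(S['scene']['color'][235:325,430:550],(640,480),interpolation=cv2.INTER_CUBIC)
cv2.imwrite('pics/mouth.png',cv2.convertScaleAbs(a,alpha=2.5))
E
```

```text
scene [([289.0, 482.0], 0.4)]
top []
14.25 [-0.4666263  -0.7540119  -1.48473257] spout nominal [0.48502991 0.26990288 0.14195151]
```

View pics/mouth.png

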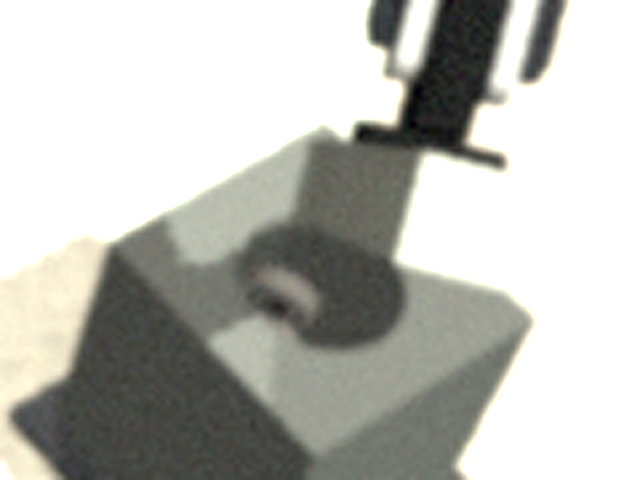

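The mouth is clear and nothing lies on the top plate. Inside it, at pixel (483,291), a lit bearing ring shows wholly within the rim, and the chute's spout side hangs free. I'll check the depth along that ray and plan the return.

```bash
python3 - <<'E'
from h import *
np.set_printoptions(precision=4,suppress=True)
s=snapshot('scene')
for z in(.01,.03,.06,.09):print(z,(onz(s,[291,483],z)[:2]-[.4745,.2657]))
f=place_of(s,'hopper');print(f[0]['point'],onz(s,f[0]['point'],0))
print('back upright',delta([.575,.312,.20],.4315),'set down',delta([.5425,-.0078,.0428],.4315))
print(tool()[0],state()['joints'])
E
```

```text
0.01 [-0.0536 -0.0224]
0.03 [-0.0387 -0.0183]
0.06 [-0.0163 -0.0121]
0.09 [ 0.0061 -0.0059]
[317.5, 478.0] [0.4649 0.2645 0.    ]
back upright (array([ 0.74, -0.05,  7.45]), array([ -0.01, -49.97,   0.03])) set down (array([-21.81,  27.63,   5.05]), array([ -0.01, -49.97,   0.03]))
[0.5191 0.2856 0.2423] [ 0.4455  0.0642  1.9915 -0.0485  0.2141  1.6268]
```

The ray only fits a bearing low in the hopper, leaning on the -x wall (a wedged one would have nothing to rest on there). No bearings are detected anywhere else. I'll level the chute.

Emit:
play_rows(steps=[{"x": 0.1,"y": 0.0,"z": 1.2,"rx": 0.0,"ry": -8.0,"rz": 0.0,"fingers": 0.0},{"x": 0.24,"y": 0.0,"z": 2.4,"rx": 0.0,"ry": -16.0,"rz": 0.0,"fingers": 0.0},{"x": 0.36,"y": 0.0,"z": 3.6,"rx": 0.0,"ry": -24.0,"rz": 0.0,"fingers": 0.0},{"x": 0.48,"y": 0.0,"z": 4.8,"rx": 0.0,"ry": -32.0,"rz": 0.0,"fingers": 0.0},{"x": 0.6,"y": 0.0,"z": 6.0,"rx": 0.0,"ry": -40.0,"rz": 0.0,"fingers": 0.0}])

```text
time_s: 14.85
tcp_pos: [0.5648, 0.3067, 0.209]
tool_rot: [-0.018, 0.973, 0.214, 0.083]
force: [-1.2, -0.1, -2.5]
opening: 0.151
grasp_force: 68.5
```

Emit:
play_rows(steps=[{"x": 0.55,"y": 0.0,"z": 0.5,"rx": 0.0,"ry": -5.0,"rz": 0.0,"fingers": 0.0},{"x": 1.07,"y": 0.0,"z": 1.05,"rx": 0.0,"ry": -10.0,"rz": 0.0,"fingers": 0.0},{"x": 1.07,"y": 0.0,"z": 1.05,"rx": 0.0,"ry": -10.0,"rz": 0.0,"fingers": 0.0},{"x": 1.07,"y": 0.0,"z": 1.05,"rx": 0.0,"ry": -10.0,"rz": 0.0,"fingers": 0.0}])

```text
time_s: 15.25
tcp_pos: [0.5757, 0.3117, 0.1993]
tool_rot: [-0.0, 0.977, 0.214, 0.0]
force: [-0.3, -0.2, -1.7]
opening: 0.153
grasp_force: 68.5
```

```bash
python3 - <<'E'
from h import *
S={n:snapshot(n) for n in('scene','top')};fitchute(S)
for n in S: print(n,[(np.round(g['point']).tolist(),round(g['p'],2)) for g in place_of(S[n],'bearing0')[:6]])
print(state()['time_s'],state()['tcp_pos'],state()['force'],'set down',delta([.5425,-.0078,.0428],.4315))
E
```

```text
chute [0.5855 0.315  0.1652] dyaw,dpitch deg [ 0.43 -0.63] spout [0.4859 0.2682 0.1668] grip [0.5758 0.3105 0.2181]
[('scene', 'chute_grip', [1.3, 0.4]), ('top', 'chute_grip', [-0.2, 0.5]), ('scene', 'chute_spout', [-0.5, 0.2]), ('top', 'chute_spout', [0.9, 0.8]), ('scene', 'chute_tail', [-0.2, 0.3]), ('top', 'chute_tail', [-4.6, 0.0])]
scene []
top []
15.75 [0.57556037 0.31164557 0.20044859] [-0.36093096 -0.0267884  -2.09021874] set down (array([-16.38,  27.63,  15.76]), array([-0.  , -0.03,  0.03]))
```

Emit:
play_rows(steps=[{"x": -0.8,"y": 1.3,"z": 0.0,"rx": 0.0,"ry": 0.0,"rz": 0.0,"fingers": 0.0},{"x": -2.3,"y": 3.9,"z": 0.0,"rx": 0.0,"ry": 0.0,"rz": 0.0,"fingers": 0.0},{"x": -4.3,"y": 7.3,"z": 0.0,"rx": 0.0,"ry": 0.0,"rz": 0.0,"fingers": 0.0},{"x": -6.3,"y": 10.7,"z": 0.0,"rx": 0.0,"ry": 0.0,"rz": 0.0,"fingers": 0.0},{"x": -8.3,"y": 14.1,"z": 0.0,"rx": 0.0,"ry": 0.0,"rz": 0.0,"fingers": 0.0}])

```text
time_s: 16.25
tcp_pos: [0.5589, 0.1475, 0.2003]
tool_rot: [0.0, 0.977, 0.214, 0.0]
force: [0.8, -0.0, -2.1]
opening: 0.16
grasp_force: 68.5
```

Emit:
play_rows(steps=[{"x": -2.0,"y": 3.4,"z": 0.0,"rx": 0.0,"ry": 0.0,"rz": 0.0,"fingers": 0.0},{"x": -4.0,"y": 6.8,"z": 0.0,"rx": 0.0,"ry": 0.0,"rz": 0.0,"fingers": 0.0},{"x": -6.0,"y": 10.2,"z": 0.5,"rx": 0.0,"ry": 0.0,"rz": 0.0,"fingers": 0.0},{"x": -7.4,"y": 12.4,"z": 1.5,"rx": 0.0,"ry": 0.0,"rz": 0.0,"fingers": 0.0},{"x": -8.1,"y": 13.5,"z": 3.0,"rx": 0.0,"ry": 0.0,"rz": 0.0,"fingers": 0.0}])

```text
time_s: 16.75
tcp_pos: [0.5423, -0.0098, 0.1708]
tool_rot: [0.0, 0.977, 0.213, 0.001]
force: [0.4, 0.8, -1.3]
opening: 0.155
grasp_force: 68.4
```

Emit:
play_rows(steps=[{"x": 0.0,"y": 0.0,"z": 2.5,"rx": 0.0,"ry": 0.0,"rz": 0.0,"fingers": 0.0},{"x": 0.0,"y": 0.0,"z": 5.0,"rx": 0.0,"ry": 0.0,"rz": 0.0,"fingers": 0.0},{"x": 0.0,"y": 0.0,"z": 7.5,"rx": 0.0,"ry": 0.0,"rz": 0.0,"fingers": 0.0},{"x": 0.0,"y": 0.0,"z": 9.5,"rx": 0.0,"ry": 0.0,"rz": 0.0,"fingers": 0.0},{"x": 0.0,"y": 0.0,"z": 10.5,"rx": 0.0,"ry": 0.0,"rz": 0.0,"fingers": 0.0}])

```text
time_s: 17.25
tcp_pos: [0.5416, -0.0076, 0.0637]
tool_rot: [-0.0, 0.977, 0.214, -0.001]
force: [-0.0, -0.7, -1.9]
opening: 0.152
grasp_force: 68.5
```

```bash
python3 - <<'E'
from h import *
S={n:snapshot(n) for n in('scene','top')};fitchute(S)
print(state()['time_s'],state()['tcp_pos'],state()['force'],'set down',delta([.5425,-.0078,.0428],.4315))
E
```

```text
chute [0.5853 0.0305 0.086 ] dyaw,dpitch deg [ 0.7  -6.22] spout [ 0.4863 -0.0167  0.0772] grip [0.5712 0.0238 0.1376]
[('scene', 'chute_grip', [0.2, 0.8]), ('scene', 'chute_spout', [-0.2, -0.4]), ('scene', 'chute_tail', [-0.1, -0.3])]
17.65 [ 0.54267293 -0.00763754  0.06611354] [-0.23732171  0.33989257 -1.87285433] set down (array([-0.03,  0.01,  2.33]), array([ 0.04, -0.08,  0.03]))
```

Emit:
play_rows(steps=[{"x": 0.0,"y": 0.0,"z": 0.5,"rx": 0.0,"ry": 0.0,"rz": 0.0,"fingers": 0.0},{"x": 0.0,"y": 0.0,"z": 1.0,"rx": 0.0,"ry": 0.0,"rz": 0.0,"fingers": 0.0},{"x": 0.0,"y": 0.0,"z": 1.5,"rx": 0.0,"ry": 0.0,"rz": 0.0,"fingers": 0.0},{"x": 0.0,"y": 0.0,"z": 1.8,"rx": 0.0,"ry": 0.0,"rz": 0.0,"fingers": 0.0},{"x": 0.0,"y": 0.0,"z": 2.0,"rx": 0.0,"ry": 0.0,"rz": 0.0,"fingers": 0.0}])

```text
time_s: 18.15
tcp_pos: [0.5421, -0.0076, 0.0447]
tool_rot: [-0.0, 0.977, 0.214, -0.0]
force: [0.4, 0.1, -1.8]
opening: 0.155
grasp_force: 68.5
```

Emit:
play_rows(steps=[{"x": 0.0,"y": 0.0,"z": 0.05,"rx": 0.0,"ry": 0.0,"rz": 0.0,"fingers": 0.0},{"x": 0.0,"y": 0.0,"z": 0.1,"rx": 0.0,"ry": 0.0,"rz": 0.0,"fingers": 0.0},{"x": 0.0,"y": 0.0,"z": 0.15,"rx": 0.0,"ry": 0.0,"rz": 0.0,"fingers": 0.0},{"x": 0.0,"y": 0.0,"z": 0.15,"rx": 0.0,"ry": 0.0,"rz": 0.0,"fingers": 0.0}])

```text
time_s: 18.55
tcp_pos: [0.5423, -0.0076, 0.0438]
tool_rot: [0.0, 0.977, 0.214, 0.0]
force: [-0.2, 0.5, -1.2]
opening: 0.157
grasp_force: 68.5
```

Nearly down. I'll go lower in sub-millimetre steps.

Emit:
play_rows(steps=[{"x": 0.0,"y": 0.0,"z": 0.04,"rx": 0.0,"ry": 0.0,"rz": 0.0,"fingers": 0.0},{"x": 0.0,"y": 0.0,"z": 0.08,"rx": 0.0,"ry": 0.0,"rz": 0.0,"fingers": 0.0},{"x": 0.0,"y": 0.0,"z": 0.12,"rx": 0.0,"ry": 0.0,"rz": 0.0,"fingers": 0.0},{"x": 0.0,"y": 0.0,"z": 0.12,"rx": 0.0,"ry": 0.0,"rz": 0.0,"fingers": 0.0}])

```text
time_s: 18.95
tcp_pos: [0.5423, -0.0077, 0.0428]
tool_rot: [0.0, 0.977, 0.214, 0.0]
force: [-2.1, -1.0, 3.0]
opening: 0.159
grasp_force: 69.2
```

Contact (force +3 N). I'll reduce the squeeze and open gradually.

Emit:
play_rows(squeeze=20, steps=[{"x": 0.0,"y": 0.0,"z": 0.0,"rx": 0.0,"ry": 0.0,"rz": 0.0,"fingers": 0.0},{"x": 0.0,"y": 0.0,"z": 0.0,"rx": 0.0,"ry": 0.0,"rz": 0.0,"fingers": 0.0},{"x": 0.0,"y": 0.0,"z": 0.0,"rx": 0.0,"ry": 0.0,"rz": 0.0,"fingers": 0.2},{"x": 0.0,"y": 0.0,"z": 0.0,"rx": 0.0,"ry": 0.0,"rz": 0.0,"fingers": 0.35},{"x": 0.0,"y": 0.0,"z": 0.0,"rx": 0.0,"ry": 0.0,"rz": 0.0,"fingers": 0.6}])

```text
time_s: 19.45
tcp_pos: [0.5422, -0.0076, 0.0424]
tool_rot: [-0.0, 0.977, 0.214, -0.0]
force: [-0.5, 0.8, 1.1]
opening: 0.507
grasp_force: 0.0
```

Emit:
play_rows(steps=[{"x": 0.0,"y": 0.0,"z": 0.0,"rx": 0.0,"ry": 0.0,"rz": 0.0,"fingers": 0.9},{"x": 0.0,"y": 0.0,"z": 0.0,"rx": 0.0,"ry": 0.0,"rz": 0.0,"fingers": 1.0},{"x": 0.0,"y": 0.0,"z": -0.5,"rx": 0.0,"ry": 0.0,"rz": 0.0,"fingers": 1.0},{"x": 0.0,"y": 0.0,"z": -2.0,"rx": 0.0,"ry": 0.0,"rz": 0.0,"fingers": 1.0},{"x": 0.0,"y": 0.0,"z": -5.0,"rx": 0.0,"ry": 0.0,"rz": 0.0,"fingers": 1.0}])

```text
time_s: 19.95
tcp_pos: [0.5412, -0.0076, 0.0917]
tool_rot: [-0.001, 0.977, 0.214, -0.002]
force: [0.1, 0.8, 0.1]
opening: 1.002
grasp_force: 0.0
```

Emit:
play_rows(steps=[{"x": 0.0,"y": 0.0,"z": -4.0,"rx": 0.0,"ry": 0.0,"rz": 0.0,"fingers": 1.0},{"x": 0.0,"y": 0.0,"z": -8.0,"rx": 0.0,"ry": 0.0,"rz": 0.0,"fingers": 1.0},{"x": 0.0,"y": 0.0,"z": -11.0,"rx": 0.0,"ry": 0.0,"rz": 0.0,"fingers": 1.0},{"x": 0.0,"y": 0.0,"z": -13.0,"rx": 0.0,"ry": 0.0,"rz": 0.0,"fingers": 1.0},{"x": 0.0,"y": 0.0,"z": -13.0,"rx": 0.0,"ry": 0.0,"rz": 0.0,"fingers": 1.0}])

```text
time_s: 20.45
tcp_pos: [0.5431, -0.0077, 0.2258]
tool_rot: [0.001, 0.977, 0.214, 0.003]
force: [-1.0, -0.0, -0.3]
opening: 1.001
grasp_force: 0.0
```

```bash
python3 - <<'E'
from h import *
S={n:snapshot(n) for n in('scene','top')}
for n in S:
  for q in('chute_grip','chute_spout','chute_tail','mat','bearing0','tin','bracket','screwdriver'):
    f=place_of(S[n],q);print(n,q,[(np.round(g['point']).tolist(),round(g['p'],2)) for g in f[:4]])
st=state();print(st['time_s'],st['tcp_pos'],st['opening'],st['grasp_force'])
E
```

```text
scene chute_grip [([234.0, 328.0], 0.91)]
scene chute_spout [([211.0, 343.0], 0.95)]
scene chute_tail [([308.0, 306.0], 0.57)]
scene mat [([262.0, 314.0], 0.93)]
scene bearing0 [([293.0, 482.0], 0.52)]
scene tin [([186.0, 258.0], 0.69), ([305.0, 307.0], 0.33)]
scene bracket [([204.0, 192.0], 0.85)]
scene screwdriver [([388.0, 429.0], 0.78)]
top chute_grip [([252.0, 331.0], 0.7)]
top chute_spout []
top chute_tail []
top mat [([245.0, 336.0], 0.79)]
top bearing0 []
top tin [([274.0, 450.0], 0.76)]
top bracket [([204.0, 469.0], 0.67)]
top screwdriver [([219.0, 195.0], 0.69)]
21.35 [ 0.54223075 -0.00761871  0.22249916] 1.0017959791651894 0.0
```

The chute is back at its starting pixels, empty and released, and the bystanders haven't moved.

```bash
python3 -c "
from plant import hand_in
print(hand_in())"
```

```text
the job is handed in; nothing more can be done
None
```

The job is handed in: I poured the bearings into the hopper and released the empty chute on the mat with the bystanders unmoved; only one bearing was actually seen inside the hopper, but none were detected anywhere else, and no verdict was returned.

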